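# Clear spent blocks out of an interlocked bench kiln

### The job

Clear the spent blocks out of the cold bench kiln and make it ready for use again. Its interlock sets the order: turn the isolator fully off, then the lid lock that this frees, slide the lid fully back, move every block from the chamber into the scrap tray, then slide the lid fully shut, turn the lid lock fully back and the isolator fully back on. Leave the other things on the bench where they are.

Things in the scene. Friction and masses are not known exactly. Their poses are not given: they have to be found in the camera images.
- kiln: fixed grey bench kiln, 233 x 284 mm, rim 95 mm high. Origin: under its middle, on the bench; its x axis points away from the robot, y left, z up. Chamber in the rear part, under the lid. In the front part, on the right (kiln x -117 to -16, y -141 to +77 mm), a control housing with top at z 95 mm carries two knobs side by side: the left one is the isolator, the right one the lid lock
- chamber_floor (a point): middle of the chamber floor, at kiln (50, 0, 55) mm, axes as the kiln's. The chamber is 100 mm along x, 250 mm along y, 40 mm deep, walls 16 mm thick with rim at z 95 mm. On the walls across y stand the lid's rails, 135 to 141 mm from the middle, top at z 123 mm
- isolator (a joint): angle of the isolator knob, rad: 0 = on (start), 1.4 = off, hard stops at both ends; it grows clockwise seen from above, about the vertical axis through point isolator_grip. Friction 0.12 N m, no spring: it stays where left. It cannot turn back on while the lid lock is off its locked stop
- isolator_grip (a point): middle of the isolator's black bar grip (13 mm thick, 50 mm long, 118 to 148 mm above the bench), on the knob's axis, over a flat 96 mm cam disc (top 106 mm above the bench). The bar is long along this frame's y axis, which turns with the knob: at 0 it lies along the kiln's y, at 1.4 nearly along its x. At kiln (-67, +23, 133) mm
- lid_lock (a joint): angle of the lid lock knob, rad: 0 = locked (start), 1.4 = unlocked, hard stops; grows clockwise seen from above about point lid_lock_grip; friction as the isolator. The cam discs interlock: unless the isolator is within about 6 degrees of its off stop, this one only moves in a play of 7 degrees; the lid must be within 4 mm of shut before it is turned back
- lid_lock_grip (a point): middle of the lid lock's bar grip, of the same size, height and orientation as the isolator's, 84 mm to its right, at kiln (-67, -61, 133) mm; the bar is long along this frame's y axis
- lid (a joint): travel of the lid, m: 0 = shut (start), 0.115 = fully back, stops at both ends; it slides along the kiln's +x with about 3 N of friction and stays where left. The lid lock's disc blocks the lid's keeper pin unless it is turned to its unlocked stop
- lid_handle (a point): middle of the lid's black bar handle (12 mm thick, 90 mm long along the kiln's y), 152 mm above the bench, 37 mm above the lid's top; moves with the lid. The shut lid covers kiln x -16 to +116 mm; its keeper arm reaches forward from its right front corner along kiln y -129 mm, 112 to 118 mm above the bench
- block_a: spent firebrick block, grey, 37 (x) x 73 (y) x 25 (z) mm, 0.12 kg. Origin: centre of its underside. Starts flat on the chamber floor under the lid, its length about along the kiln's x, in a row of blocks 72 mm apart along the kiln's y. May be absent
- block_b: spent magnesia block, off-white, 41 (x) x 67 (y) x 27 (z) mm, otherwise like block_a. May be absent
- block_c: spent firebrick block, same as block_a. May be absent
- scrap_tray: loose open aluminium tray left of the kiln, 170 (x) x 130 (y) x 55 (z) mm outside, walls and floor 4 mm thick, 0.9 kg. Origin: centre of its underside
- blade_packet: flat packet of saw blades, 26 x 136 x 10 mm, lying on the bench in front of the kiln: a bystander, leave it
- note_pad: small paper pad, 42 x 43 x 10 mm, lying on the bench to the right of the kiln's front: a bystander, leave it

How it is judged:
By the outcome, as a careful person would: the job done as asked, in the order asked, and still so for the second after the job is handed in, with the robot touching nothing.
Of block_a, block_b, block_c only 2 to 3 are there at a start; the rules pass over those that are not, and their reading is None.
At some moment in a run one of scrap_tray may be knocked a few centimetres aside while the robot is not near it.
Once in a run the grip may slacken for a moment while it holds something.
It also fails if it takes over 208 s, if anything falls off the work surface, if the arm or the gripper's body presses on something with over 40 N, if the wrist force passes 120 N, or if a joint passes its speed limit or range.

### The arm

A 6-joint arm with a two-finger parallel gripper is mounted at the origin on a cart in front of the work surface, level with it; the furniture and walls round the work are solid. World frame = base frame: x ahead of the robot, y to its left, z up, the work surface at z = 0. Lengths are in m, angles in rad, forces in N, time in s.
With the tool pointing down it reaches from about 0.375 to 0.9 m from the base axis. Payload 3.1 kg.
Tool frame: the origin (TCP) lies at the centre of the arm's flange, where the gripper is bolted on; the fingertips stand 173 mm ahead of it and the grasp point (between the pads) lies 155 mm ahead of it; z points along the fingers, x is the direction in which the jaws open and shut, and the axes are right-handed (so a half turn about z gives the same grasp; the last joint's range is limited). The gripper opens to 85 mm and grips with 20 to 120 N. Pads are 22 mm wide; open, the fingers measure 114 mm over their backs; the gripper's body (76 mm by 85 mm) begins 54 mm behind the grasp point. The pads swing forward as they close: fully open they stand 13 mm farther back than shut.
Start: joints at [-1.391, 0.527, 1.433, -0, 1.181, -0.178], TCP at [0.219, -0.585, 0.405] pointing down, gripper open.
Joint ranges: [-3.08, 3.08], [-0.75, 2.2], [0.22, 2.44], [-1.43, 4.57], [0, 2.65], [-2.85, 2.85]. Speed limits (rad/s): [2.79, 2.79, 3.14, 3.14, 3.14, 3.14].

### API

Orientations are given as a unit quaternion [x, y, z, w].
In Python, from station import manip gives the robot as it stands.
- The arm moves only by the shell command python3 -m jog 'ROWS' [OPENING] [FORCE]. ROWS is JSON, a list that holds one entry, the list of rows, each a list of 4 numbers: the shift along the world's x, y, z in mm, then the turn about the world's z in degrees. A call has exactly 8 rows; each row shifts and turns the commanded pose from where the row before left it; what a row does not reach is not made up. A row lasts 1/8 s, in which the tool goes at most 62.5 mm and 10.7 degrees, less where a joint would pass 70% of its speed; a pose out of reach is approached as far as the arm can. A call is refused whole if a number of a shift passes 62.5 or a number of a turn 10.7, either way. A call with a gripper value outside its range is refused whole. OPENING is the opening in per cent of the stroke, from 0 (shut) to 100 (fully open), set as the call begins (- or left out, the last holds). The fingers move at their own pace and stop on an object; FORCE is the grip in N (left out, the last holds). Time passes only in rows, so rows that do not move let the fingers close, or fill a call up. It gives the time, the measured TCP pose, the force and the opening at its end, in the units of the state.
- manip.sense(): the state, without advancing time (a new reading comes with each control period).
- manip.snapshot(name): name is "scene" or "top" or "wrist"; returns the picture (420x560x3 uint8, red, green, blue); there is no depth.
- manip.camera_info(name): a dict with "fx", "fy", "cx", "cy" (pixels), "R" (3x3) and "t" (3): a world point X has camera coordinates R X + t. Camera axes: x right, y down, z forward; pixel columns grow to the right and rows downward; lengths in m; the calibration is good to about 2 mm. A picture is of the moment at which its call begins: read the wrist's pose just before it. camera_info takes no time and is no camera call; for the wrist camera it gives the pose at the moment of the call.
- manip.sign_off(): hands the job in, once; it reports no verdict.
The state is a dict: "t": time; "q": joint angles; "qd": joint speeds; "tau": joint torques, N m; "tcp_pos": TCP position; "tool_rot": TCP orientation; "force": force on the tool from outside, world axes, zero at the start; "ft_torque": the same for the moment, N m; "finger_gap": opening from 0.0 (shut) to 1.0 (fully open).
Only numpy, scipy, OpenCV 4.12 (cv2) and the standard library are available. Lean on these libraries where they do the work, as an engineer would, in place of code of your own. Each camera call takes 0.05 s, during which the arm holds its last target. There are 200 camera calls.

## Working session

There is one attempt and no reset: what is moved stays moved. The work goes in short steps, Python scripts to look and compute and a shell command to move; the robot and the scene stay as the last step left them, time stands still between calls to the robot, and variables do not carry over. Pictures are saved under pics/ and viewed, about 12 in all and at most 16, crops included, and the job is handed in when it is done.

```bash
ls; mkdir -p pics; cat > h.py <<'E'
import numpy as np, cv2
from station import manip
from scipy.spatial.transform import Rotation as Ro
def snap(cam,name):
    im=manip.snapshot(cam); cv2.imwrite(f'pics/{name}.png',im[:,:,::-1]); return im
def ray(cam,px,z,info=None):
    c=info or manip.camera_info(cam); R=np.array(c['R']);t=np.array(c['t'])
    o=-R.T@t; d=R.T@np.array([(px[0]-c['cx'])/c['fx'],(px[1]-c['cy'])/c['fy'],1])
    return o+d*(z-o[2])/d[2]
def proj(cam,X,info=None):
    c=info or manip.camera_info(cam); p=np.array(c['R'])@np.array(X)+np.array(c['t'])
    return np.array([c['fx']*p[0]/p[2]+c['cx'],c['fy']*p[1]/p[2]+c['cy']])
def st():
    s=manip.sense(); r=Ro.from_quat(s['tool_rot']).as_matrix()
    print('t',round(s['t'],2),'tcp mm',np.round(np.array(s['tcp_pos'])*1000,1),'jaw deg',round(np.degrees(np.arctan2(r[1,0],r[0,0])),1),'tilt z',np.round(r[:,2],3),'F',np.round(s['force'],1),'T',np.round(s['ft_torque'],2),'gap',round(s['finger_gap'],3),'q',np.round(s['q'],2))
E
python3 - <<'E'
from h import *
st()
a=snap('scene','scene0');b=snap('top','top0')
for c in('scene','top'):
    i=manip.camera_info(c); print(c,np.round(-np.array(i['R']).T@np.array(i['t']),3),i['fx'],np.round(i['R'],2).tolist())
E
```

```text
pics
t 0.0 tcp mm [ 219.4 -584.9  403.7] jaw deg -69.4 tilt z [-0.     0.002 -1.   ] F [-0.2 -1.2  0.2] T [-0.   -0.01 -0.03] gap 1.003 q [-1.39  0.53  1.43  0.    1.18 -0.18]
scene [0.012 0.822 0.508] 431.3901488938836 [[-0.82, -0.57, 0.02], [-0.26, 0.34, -0.9], [0.51, -0.75, -0.43]]
top [0.404 0.162 1.005] 414.6048788441834 [[0.02, -1.0, 0.0], [-1.0, -0.02, -0.06], [0.06, -0.0, -1.0]]
```

View pics/top0.png

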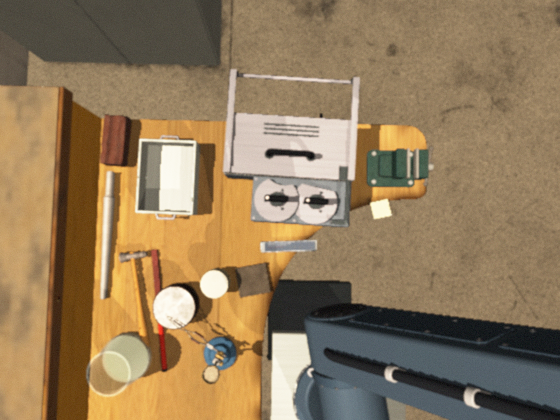

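View pics/scene0.png

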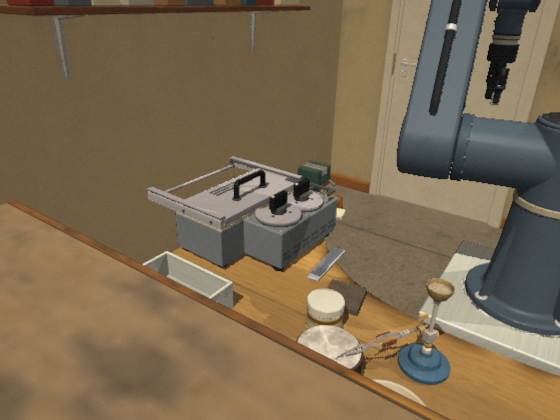

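Top view: isolator bar at about (275,199), lid lock bar (319,202), lid handle (291,154), tray centre (167,178), and the lid's rails at columns 233–355. The scene view shows the same, with the lid shut and nothing above the kiln.

```bash
python3 - <<'E'
from h import *
im=cv2.imread('pics/top0.png'); hsv=cv2.cvtColor(im,cv2.COLOR_BGR2HSV); i=manip.camera_info('top')
m=(hsv[...,2]<60).astype(np.uint8); m[:140]=0;m[212:]=0;m[:,:255]=0;m[:,340:]=0
n,l,s,c=cv2.connectedComponentsWithStats(m)
for k in range(1,n):
    if s[k,4]>40:
        ys,xs=np.where(l==k); r=cv2.minAreaRect(np.c_[xs,ys].astype(np.float32)); z=.15
        print(s[k],np.round(c[k],1),[np.round(v,1) for v in r], 'world',np.round(ray('top',r[0],z,i)*1000,1))
for n_,p,z in [('disc1',(277,200),.106),('disc2',(318,203),.106),('rail L far',(233,70),.123),('rail L near',(227,176),.123),('rail R far',(356,79),.123),('rail R near',(353,178),.123),
  ('housFR',(348,226),.095),('housFL',(252,221),.095),
  ('trayTL',(140,141),.055),('trayTR',(198,142),.055),('trayBR',(196,214),.055),('trayBL',(136,211),.055),('packet1',(262,247),.01),('packet2',(316,244),.01),('pad',(381,209),.01)]:
    print(n_,np.round(ray('top',p,z,i)*1000,1))
cv2.imwrite('pics/c1.png',cv2.resize(im[60:240,120:440],None,fx=2.5,fy=2.5,interpolation=cv2.INTER_CUBIC))
E
```

```text
[266 150  48   9 237] [289.3 153. ] [array([289.6, 153.6]), array([47.2,  6.9]), np.float64(2.8)] world [554.1 132.6 150. ]
[269 195  19   8 119] [278.  198.2] [array([278. , 198.5]), array([ 7., 18.]), np.float64(90.0)] world [460.  154.7 150. ]
[309 197  19   8 112] [317.8 200.7] [array([318. , 200.5]), array([ 7., 18.]), np.float64(90.0)] world [457.7  72.  150. ]
disc1 [459.6 156.5 106. ]
disc2 [455.1  67.3 106. ]
rail L far [738.9 258.1 123. ]
rail L near [507.6 264.6 123. ]
rail R far [725.2  -9.  123. ]
rail R near [509.3  -5.  123. ]
housFR [406.6  -0.5  95. ]
housFL [413.  210.2  95. ]
trayTL [592.5 475.8  55. ]
trayTR [593.2 341.7  55. ]
trayBR [426.6 341.   55. ]
trayBL [430.5 478.5  55. ]
packet1 [352.3 189.3  10. ]
packet2 [362.2  60.3  10. ]
pad [449.4 -94.6  10. ]
```

View pics/c1.png

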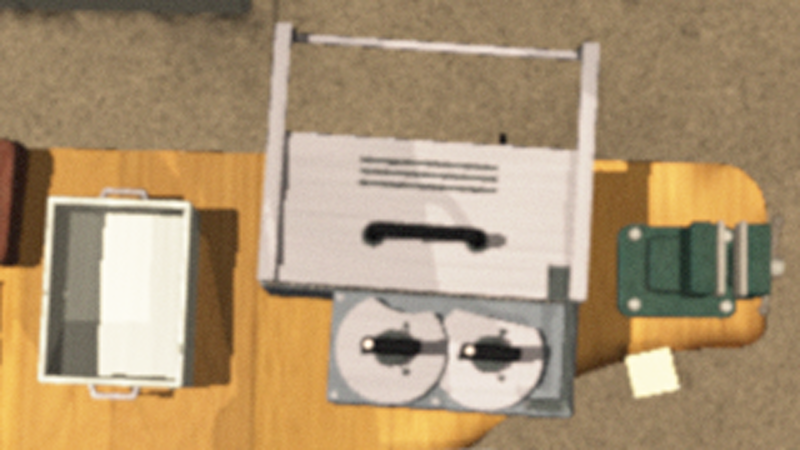

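Kiln yaw is about −1.6° and its origin about (526, 134) mm. I'm moving above the isolator now.

```bash

python3 -m jog '[[[25,46,0,4.2],[25,46,0,4.2],[25,46,0,4.2],[25,46,0,4.2],[25,46,0,4.2],[25,46,0,4.2],[25,46,0,4.2],[25,46,0,4.2]]]' 45 60
python3 -m jog '[[[5,47,0,4.3],[5,47,0,4.3],[5,47,0,4.3],[5,47,0,4.3],[5,47,0,4.3],[5,47,0,4.3],[5,47,0,4.3],[5,47,0,4.3]]]'
python3 -m jog '[[[0,0,0,0],[0,0,0,0],[0,0,0,0],[0,0,0,0],[0,0,0,0],[0,0,0,0],[0,0,0,0],[0,0,0,0]]]'
python3 - <<'E'
from h import *
st(); i=manip.camera_info('wrist'); snap('wrist','w1')
print(np.round(i['R'],3).tolist(),np.round(i['t'],3))
for n,p in [('iso',(.460,.159,.148)),('lock',(.4575,.0755,.148)),('handle',(.554,.132,.152))]: print(n,np.round(proj('wrist',p,i),1))
E
```

```text
t: 1.1
tcp_pos: [0.42, -0.2156, 0.4046]
tool_rot: [0.952, -0.307, -0.0, -0.0]
force: [0.1, -1.3, 1.2]
finger_gap: 0.451
t: 2.1
tcp_pos: [0.4593, 0.1604, 0.4045]
tool_rot: [1.0, -0.011, -0.0, 0.0]
force: [0.4, -0.1, -0.0]
finger_gap: 0.449
t: 3.1
tcp_pos: [0.4595, 0.1589, 0.4047]
tool_rot: [1.0, -0.013, 0.0, -0.0]
force: [-0.5, -0.6, -0.9]
finger_gap: 0.446
t 3.1 tcp mm [459.5 158.9 404.7] jaw deg -1.4 tilt z [ 0.  0. -1.] F [-0.5 -0.6 -0.9] T [0.03 0.   0.05] gap 0.446 q [0.1  0.34 1.77 0.   1.03 0.13]
[[1.0, -0.025, -0.001], [-0.023, -0.947, 0.321], [-0.009, -0.321, -0.947]] [-0.455  0.12   0.436]
iso [279.9 224.6]
lock [279.2 332.3]
handle [422.1 261.5]
```

View pics/w1.png

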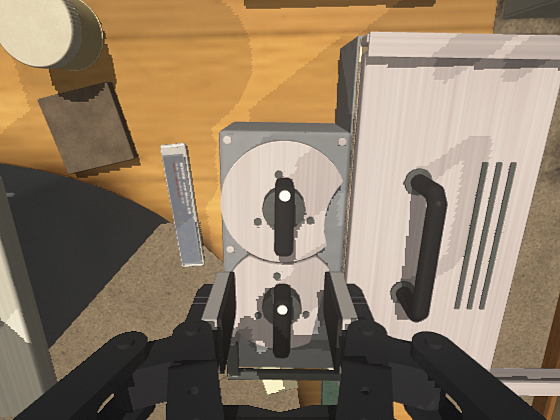

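The wrist view shows the isolator bar at column 285 (rows ~180–255) and the lid lock bar at column 282 (ends at row ~357). Both are a few px right of where I predicted them. I'll measure the correction.

```bash
python3 - <<'E'
from h import *
i=manip.camera_info('wrist')
im=cv2.imread('pics/w1.png');g=im.max(2)
for r in (215,235,250): print(r,np.where(g[r,265:310]<60)[0][[0,-1]]+265)
for r in (320,335,350): print(r,np.where(g[r,265:300]<60)[0][[0,-1]]+265)
print(np.where(g[170:275,284]<60)[0][[0,-1]]+170,np.where(g[270:370,282]<60)[0][[0,-1]]+270)
for p in [(284,255),(282,357),(284.5,235),(282.5,335)]: print(p,np.round(ray('wrist',p,.148,i)*1000,1))
for p in [(285,180),(282,285)]: print(p,np.round(ray('wrist',p,.118,i)*1000,1))
E
```

```text
215 [275 294]
235 [275 292]
250 [275 291]
320 [273 290]
335 [273 289]
350 [273 289]
[178 255] [284 369]
(284, 255) [462.2 137.2 148. ]
(282, 357) [459.   53.7 148. ]
(284.5, 235) [462.8 151.6 148. ]
(282.5, 335) [459.8  73.2 148. ]
(285, 180) [464.2 181.7 118. ]
(282, 285) [460.2  97.3 118. ]
```

```bash

python3 -m jog '[[[2.5,0,-15,0],[0,0,-20,0],[0,0,-20,0],[0,0,-20,0],[0,0,-20,0],[0,0,-15,0],[0,0,-5,0],[0,0,0,0]]]' 45 60
python3 -m jog '[[[0,0,0,0],[0,0,0,0],[0,0,0,0],[0,0,0,0],[0,0,0,0],[0,0,0,0],[0,0,0,0],[0,0,0,0]]]' 0 60
python3 -c "
from h import *
st()"
```

```text
t: 4.15
tcp_pos: [0.4619, 0.1588, 0.2891]
tool_rot: [1.0, -0.013, -0.001, 0.0]
force: [-0.8, 0.5, -0.1]
finger_gap: 0.451
t: 5.15
tcp_pos: [0.4622, 0.1588, 0.2903]
tool_rot: [1.0, -0.013, 0.001, -0.0]
force: [-1.0, -0.6, 6.2]
finger_gap: 0.144
t 5.15 tcp mm [462.2 158.8 290.3] jaw deg -1.5 tilt z [ 0.001  0.    -1.   ] F [-1.  -0.6  6.2] T [-0.08  0.09 -0.65] gap 0.144 q [0.1  0.53 1.88 0.   0.73 0.13]
```

```bash

python3 -m jog '[[[0,0,0,-5],[0,0,0,-10],[0,0,0,-10],[0,0,0,-10],[0,0,0,-10],[0,0,0,-10],[0,0,0,-10],[0,0,0,-8]]]'
python3 -m jog '[[[0,0,0,-5],[0,0,0,-3],[0,0,0,-2],[0,0,0,-1],[0,0,0,0],[0,0,0,0],[0,0,0,0],[0,0,0,0]]]'
python3 -c "
from h import *
st()"
```

```text
t: 6.15
tcp_pos: [0.4624, 0.1588, 0.2903]
tool_rot: [0.796, -0.605, 0.001, -0.0]
force: [0.9, -0.6, 5.1]
finger_gap: 0.142
t: 7.15
tcp_pos: [0.4623, 0.1591, 0.2904]
tool_rot: [0.739, -0.674, 0.002, 0.0]
force: [0.1, -0.8, 5.1]
finger_gap: 0.143
t 7.15 tcp mm [462.3 159.1 290.4] jaw deg -84.8 tilt z [ 0.002 -0.003 -1.   ] F [ 0.1 -0.8  5.1] T [0.17 0.12 1.74] gap 0.143 q [ 0.1   0.53  1.88 -0.    0.73  1.59]
```

At the stop: 1.74 N m reaction. Next is the lid lock.

```bash

python3 -m jog '[[[0,0,0,1],[0,0,0,1],[0,0,0,0],[0,0,0,0],[0,0,0,0],[0,0,0,0],[0,0,0,0],[0,0,0,0]]]' 42
python3 -m jog '[[[0,0,20,0],[0,0,20,0],[0,0,20,0],[-0.6,-17,0,8],[-0.6,-17,0,9],[-0.6,-17,0,9],[-0.6,-17,0,9],[-0.3,-15.5,0,9]]]'
python3 -m jog '[[[0,0,0,10],[0,0,0,10],[0,0,0,9],[0,0,0,8],[0,0,0,0],[0,0,0,0],[0,0,0,0],[0,0,0,0]]]'
python3 - <<'E'
from h import *
st(); i=manip.camera_info('wrist'); snap('wrist','w2')
E
```

```text
t: 8.15
tcp_pos: [0.462, 0.1588, 0.2897]
tool_rot: [0.746, -0.665, 0.0, -0.0]
force: [0.2, 0.0, -0.0]
finger_gap: 0.421
t: 9.15
tcp_pos: [0.4592, 0.0748, 0.3497]
tool_rot: [0.942, -0.335, 0.0, 0.0]
force: [0.7, 0.4, -0.5]
finger_gap: 0.421
t: 10.15
tcp_pos: [0.4593, 0.0753, 0.3497]
tool_rot: [1.0, -0.022, -0.0, 0.0]
force: [0.9, -0.5, 0.1]
finger_gap: 0.422
t 10.15 tcp mm [459.3  75.3 349.7] jaw deg -2.5 tilt z [-0. -0. -1.] F [ 0.9 -0.5  0.1] T [0.02 0.04 0.01] gap 0.422 q [-0.08  0.4   1.88 -0.    0.86 -0.04]
```

View pics/w2.png

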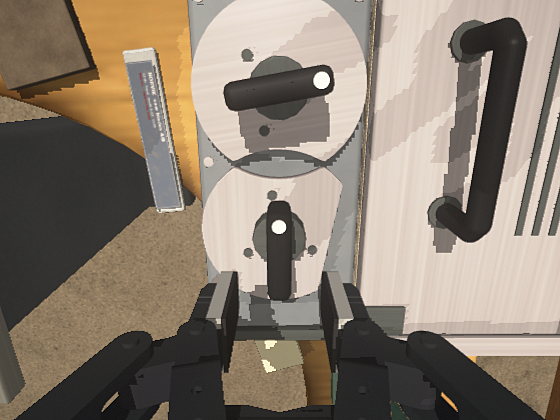

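The isolator bar now points about 80° clockwise (ends at (228,97) and (332,78)), so it's off. The lid lock bar lies at (279,250), centred between the fingers. I'll lower, grip and turn it.

```bash

python3 -m jog '[[[0.3,0,-15,0.8],[0,0,-15,0],[0,0,-15,0],[0,0,-10,0],[0,0,-5,0],[0,0,0,0],[0,0,0,0],[0,0,0,0]]]'
python3 -m jog '[[[0,0,0,0],[0,0,0,0],[0,0,0,0],[0,0,0,0],[0,0,0,0],[0,0,0,0],[0,0,0,0],[0,0,0,0]]]' 0 60
python3 -m jog '[[[0,0,0,-5],[0,0,0,-10],[0,0,0,-10],[0,0,0,-10],[0,0,0,-10],[0,0,0,-10],[0,0,0,-10],[0,0,0,-8]]]'
python3 -m jog '[[[0,0,0,-5],[0,0,0,-3],[0,0,0,-2],[0,0,0,-1],[0,0,0,0],[0,0,0,0],[0,0,0,0],[0,0,0,0]]]'
python3 -c "
from h import *
st()"
```

```text
t: 11.2
tcp_pos: [0.4597, 0.0753, 0.2901]
tool_rot: [1.0, -0.014, 0.0, 0.0]
force: [-0.6, -0.1, 0.8]
finger_gap: 0.42
t: 12.2
tcp_pos: [0.4592, 0.0753, 0.2901]
tool_rot: [1.0, -0.015, -0.0, -0.0]
force: [-2.3, -0.2, 6.6]
finger_gap: 0.145
t: 13.2
tcp_pos: [0.4596, 0.0751, 0.2901]
tool_rot: [0.794, -0.607, 0.0, 0.0]
force: [-1.6, -2.5, 5.1]
finger_gap: 0.142
t: 14.2
tcp_pos: [0.4596, 0.0753, 0.2901]
tool_rot: [0.737, -0.676, 0.001, 0.001]
force: [-0.5, -1.8, 5.8]
finger_gap: 0.142
t 14.2 tcp mm [459.6  75.3 290.1] jaw deg -85.0 tilt z [ 0.    -0.003 -1.   ] F [-0.5 -1.8  5.8] T [0.06 0.24 1.79] gap 0.142 q [-0.08  0.51  1.93 -0.    0.7   1.41]
```

```bash

python3 -m jog '[[[0,0,0,1],[0,0,0,1],[0,0,0,0],[0,0,0,0],[0,0,0,0],[0,0,20,0],[0,0,25,0],[0,0,30,0]]]' 45
python3 -m jog '[[[12,7,0,10],[12,7,0,10],[12,7,0,10],[12,7,0,10],[12,7,0,10],[12,7,0,10],[12,7,0,10],[10,8,0,10]]]'
python3 - <<'E'
from h import *
st(); i=manip.camera_info('wrist'); snap('wrist','w3')
print(np.round(proj('wrist',(.554,.132,.158),i)))
E
```

```text
t: 15.2
tcp_pos: [0.4594, 0.0753, 0.3651]
tool_rot: [0.745, -0.667, -0.001, 0.0]
force: [-0.2, 0.8, 0.6]
finger_gap: 0.448
t: 16.2
tcp_pos: [0.5539, 0.1325, 0.3645]
tool_rot: [1.0, -0.029, -0.0, -0.0]
force: [0.4, -0.0, -1.2]
finger_gap: 0.447
t 16.2 tcp mm [553.9 132.5 364.5] jaw deg -3.3 tilt z [-0.  0. -1.] F [ 0.4 -0.  -1.2] T [-0.02  0.   -0.  ] gap 0.447 q [0.04 0.5  1.62 0.   1.02 0.1 ]
[279. 259.]
```

View pics/w3.png

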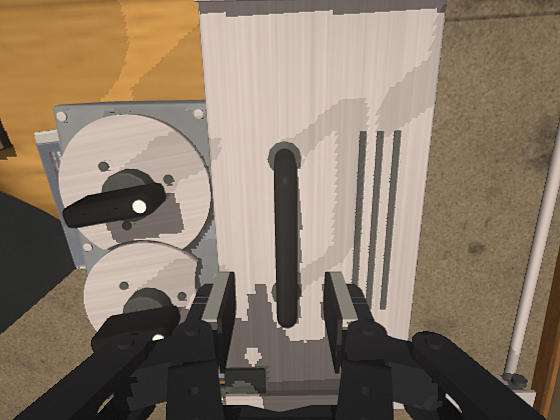

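Handle at column 287 (rows 155–325), about 4 mm further in x than I thought. I'll correct, grip and slide.

```bash

python3 -m jog '[[[2,0,-8,1],[2,1,-10,0.6],[0,0,-12,0],[0,0,-12,0],[0,0,-10,0],[0,0,-5,0],[0,0,0,0],[0,0,0,0]]]'
python3 -m jog '[[[0,0,0,0],[0,0,0,0],[0,0,0,0],[0,0,0,0],[0,0,0,0],[0,0,0,0],[0,0,0,0],[0,0,0,0]]]' 0 60
python3 -m jog '[[[5,0,0,0],[10,-0.3,0,0],[15,-0.4,0,0],[15,-0.4,0,0],[15,-0.5,0,0],[15,-0.5,0,0],[15,-0.5,0,0],[10,-0.3,0,0]]]'
python3 -m jog '[[[8,-0.3,0,0],[4,-0.1,0,0],[2,0,0,0],[2,0,0,0],[1,0,0,0],[0,0,0,0],[0,0,0,0],[0,0,0,0]]]'
python3 -c "
from h import *
st()"
```

```text
t: 17.25
tcp_pos: [0.5578, 0.1333, 0.308]
tool_rot: [1.0, -0.018, 0.0, -0.0]
force: [-0.2, 0.9, 0.4]
finger_gap: 0.45
t: 18.25
tcp_pos: [0.5577, 0.1334, 0.3083]
tool_rot: [1.0, -0.018, 0.0, -0.0]
force: [-1.5, -1.1, 5.5]
finger_gap: 0.124
t: 19.25
tcp_pos: [0.6577, 0.1296, 0.3083]
tool_rot: [1.0, -0.018, -0.001, 0.001]
force: [-3.5, -3.3, 6.3]
finger_gap: 0.126
t: 20.25
tcp_pos: [0.6733, 0.1291, 0.3083]
tool_rot: [1.0, -0.018, -0.003, 0.001]
force: [-6.6, -3.2, 8.9]
finger_gap: 0.123
t 20.25 tcp mm [673.3 129.1 308.3] jaw deg -2.0 tilt z [-0.005 -0.003 -1.   ] F [-6.6 -3.2  8.9] T [-0.54  0.85 -0.17] gap 0.123 q [ 0.03  0.72  1.35 -0.    1.08  0.06]
```

```bash

python3 -m jog '[[[1,0,0,0],[1,0,0,0],[0,0,0,0],[0,0,0,0],[0,0,0,0],[-1,0,0,0],[-1,0,0,0],[0,0,0,0]]]'
python3 -m jog '[[[0,0,0,0],[0,0,0,0],[0,0,0,0],[0,0,0,0],[0,0,20,0],[0,0,25,0],[0,0,25,0],[0,0,30,0]]]' 45
python3 -m jog '[[[-12,0,5,10],[-12,0,5,10],[-12,0,5,10],[-12,0,5,10],[-12,0,5,10],[-12,0,5,10],[-12,2,5,10],[-11,2,5,10]]]' 62
python3 -m jog '[[[0,0,0,10.3],[0,0,0,0],[0,0,0,0],[0,0,0,0],[0,0,0,0],[0,0,0,0],[0,0,0,0],[0,0,0,0]]]' 62
python3 - <<'E'
from h import *
st(); i=manip.camera_info('wrist'); a=snap('wrist','w4'); b=snap('top','t4')
print(-np.array(i['R']).T@i['t'])
cv2.imwrite('pics/c4.png',np.hstack([cv2.resize(a,(500,375)),cv2.resize(b[60:240,120:380],None,fx=1.15,fy=2.083)[:375]])[:,:,::-1])
E
```

```text
t: 21.25
tcp_pos: [0.6732, 0.129, 0.3083]
tool_rot: [1.0, -0.018, -0.002, 0.001]
force: [-6.0, -4.0, 9.4]
finger_gap: 0.124
t: 22.25
tcp_pos: [0.6745, 0.1301, 0.4099]
tool_rot: [1.0, -0.018, 0.001, -0.0]
force: [1.1, 0.3, -0.0]
finger_gap: 0.452
t: 23.25
tcp_pos: [0.5791, 0.1341, 0.4496]
tool_rot: [0.776, 0.631, 0.001, 0.001]
force: [0.1, -0.6, 0.8]
finger_gap: 0.619
t: 24.25
tcp_pos: [0.5796, 0.134, 0.4477]
tool_rot: [0.718, 0.696, -0.0, -0.0]
force: [-1.0, -1.4, -0.5]
finger_gap: 0.622
t 24.25 tcp mm [579.6 134.  447.7] jaw deg 88.3 tilt z [-0. -0. -1.] F [-1.  -1.4 -0.5] T [-0.03 -0.01 -0.03] gap 0.622 q [ 0.04  0.44  1.46 -0.    1.24 -1.5 ]
[0.49748197 0.13787487 0.41691114]
```

View pics/c4.png

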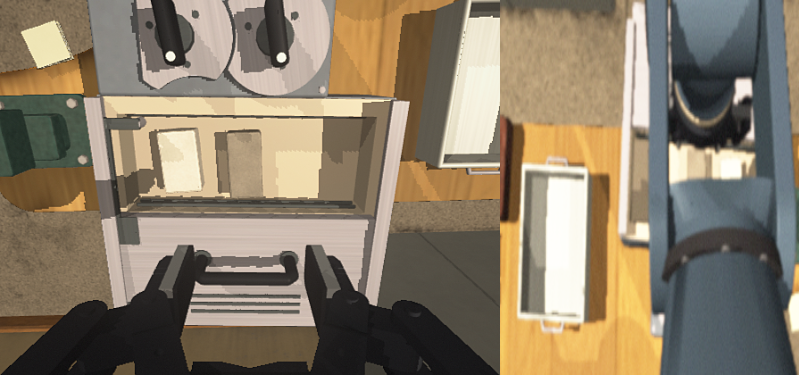

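The lid is fully back and there are two blocks: off-white at roughly (180,160) and grey at roughly (243,163) in the scaled view. The third slot looks empty, so I'll check that closely and measure.

```bash
python3 - <<'E'
import cv2
im=cv2.imread('pics/w4.png'); cv2.imwrite('pics/c5.png',cv2.resize(im[100:250,110:470],None,fx=2.2,fy=2.2,interpolation=cv2.INTER_CUBIC))
E
```

```text
(no output)
```

View pics/c5.png

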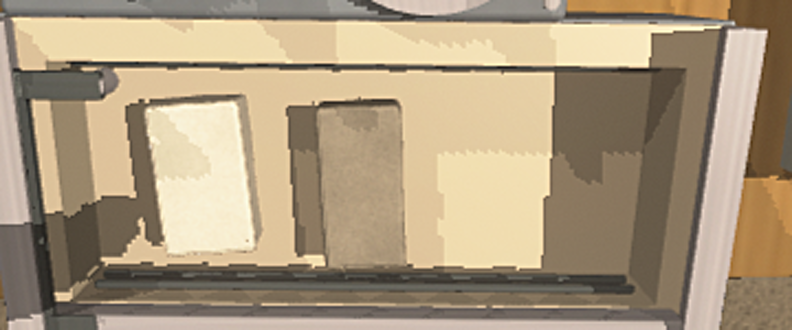

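```bash
python3 - <<'E'
from h import *
i=manip.camera_info('wrist')
for n,z,cs in [('b',.082,[(147,107),(240,98),(252,250),(167,255)]),('a',.080,[(318,105),(400,100),(404,268),(326,268)])]:
    P=np.array([ray('wrist',(110+u/2.2,100+v/2.2),z,i)[:2]*1000 for u,v in cs])
    d=(P[0]+P[1]-P[2]-P[3])/2; w=(P[1]+P[2]-P[0]-P[3])/2
    print(n,np.round(P,1).tolist(),'c',P.mean(0).round(1),'len',np.linalg.norm(d).round(1),'wid',np.linalg.norm(w).round(1),'jaw',np.degrees(np.arctan2(w[1],w[0])).round(1),'len dir',np.degrees(np.arctan2(-d[1],-d[0])).round(1))
E
```

```text
b [[544.7, 43.4], [542.2, 82.0], [608.0, 81.9], [609.2, 44.5]] c [576.  63.] len 65.2 wid 38.0 jaw 92.8 len dir 0.4
a [[546.3, 113.7], [545.2, 147.7], [619.0, 148.1], [618.0, 113.6]] c [582.1 130.8] len 72.8 wid 34.2 jaw 90.0 len dir 0.1
```

Third slot is empty, so there are two blocks: the grey one at (582,131) and the off-white one at (576,63). The grey one goes first.

```bash

python3 -m jog '[[[2.5,-3,-25,1.2],[0,0,-25,0],[0,0,-25,0],[0,0,-20,0],[0,0,-20,0],[0,0,-15,0],[0,0,0,0],[0,0,0,0]]]' 60
python3 -m jog '[[[0,0,-15,0],[0,0,-15,0],[0,0,-15,0],[0,0,-15,0],[0,0,-12,0],[0,0,-8,0],[0,0,-4,0],[0,0,-2,0]]]'
python3 -m jog '[[[0,0,0,0],[0,0,0,0],[0,0,0,0],[0,0,0,0],[0,0,0,0],[0,0,0,0],[0,0,0,0],[0,0,0,0]]]' 0 60
python3 -c "
from h import *
st()"
```

```text
t: 25.35
tcp_pos: [0.5825, 0.1311, 0.3183]
tool_rot: [0.71, 0.704, 0.0, 0.0]
force: [-0.2, 0.5, 0.2]
finger_gap: 0.598
t: 26.35
tcp_pos: [0.5822, 0.1311, 0.2317]
tool_rot: [0.71, 0.704, 0.0, 0.0]
force: [-0.0, -0.4, 0.7]
finger_gap: 0.6
t: 27.35
tcp_pos: [0.5823, 0.131, 0.2322]
tool_rot: [0.71, 0.704, 0.0, 0.0]
force: [-0.1, 0.1, 5.2]
finger_gap: 0.414
t 27.35 tcp mm [582.3 131.  232.2] jaw deg 89.5 tilt z [ 0.001  0.    -1.   ] F [-0.1  0.1  5.2] T [0.02 0.06 0.03] gap 0.414 q [ 0.03  0.73  1.63 -0.    0.78 -1.53]
```

```bash

python3 -m jog '[[[0,0,8,0],[0,0,14,0],[0,0,18,0],[0,0,20,0],[0,0,20,0],[0,0,15,0],[0,0,8,0],[0,0,0,0]]]'
python3 - <<'E'
from h import *
st(); b=snap('top','t6'); i=manip.camera_info('top')
d=cv2.absdiff(b,cv2.imread('pics/top0.png')[:,:,::-1]).max(2)
print('diff in tray area',(d[130:225,125:210]>40).sum(), 'left bench',(d[100:225,80:225]>40).sum())
E
```

```text
t: 28.35
tcp_pos: [0.5821, 0.1311, 0.3354]
tool_rot: [0.71, 0.704, 0.0, 0.0]
force: [0.2, 0.6, -2.0]
finger_gap: 0.417
t 28.35 tcp mm [582.1 131.1 335.4] jaw deg 89.5 tilt z [ 0.001  0.    -1.   ] F [ 0.2  0.6 -2. ] T [-0.01 -0.    0.03] gap 0.417 q [ 0.03  0.57  1.57 -0.    0.99 -1.53]
diff in tray area 3254 left bench 9225
```

```bash
python3 - <<'E'
import cv2
im=cv2.imread('pics/t6.png'); cv2.imwrite('pics/c6.png',cv2.resize(im[110:240,90:270],None,fx=4,fy=4,interpolation=cv2.INTER_CUBIC))
E
```

```text
(no output)
```

View pics/c6.png

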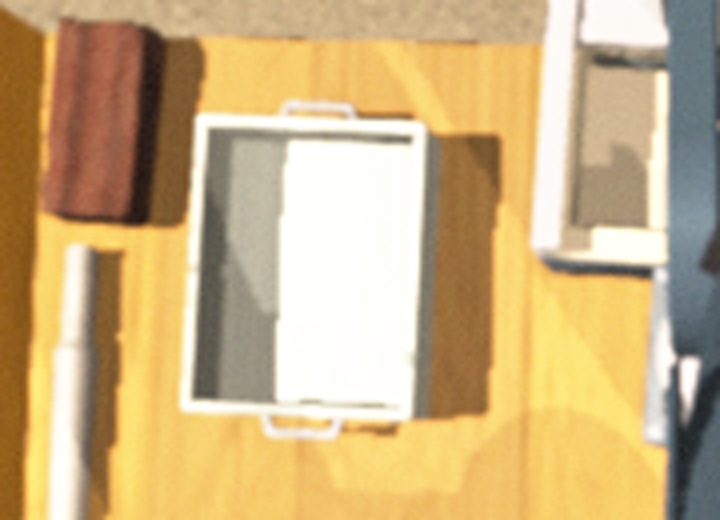

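The tray hasn't moved: centre about (511,411), yaw −2°. I'm carrying the grey block to its far half.

```bash

python3 -m jog '[[[-4,25,5,-8],[-5,35,5,-10],[-5,40,0,-10],[-5,40,0,-10],[-5,40,0,-10],[-5,40,0,-10],[-5,35,0,-10],[-3,25,0,-10]]]'
python3 -m jog '[[[0,0,0,-8],[0,0,0,-5.5],[0,0,0,0],[0,0,0,0],[0,0,0,0],[0,0,0,0],[0,0,0,0],[0,0,0,0]]]'
python3 - <<'E'
from h import *
st(); i=manip.camera_info('wrist'); a=snap('wrist','w7')
E
```

```text
t: 29.4
tcp_pos: [0.5443, 0.4126, 0.3432]
tool_rot: [0.995, 0.098, -0.001, 0.0]
force: [0.2, -0.1, -1.2]
finger_gap: 0.415
t: 30.4
tcp_pos: [0.5451, 0.411, 0.3448]
tool_rot: [1.0, -0.018, 0.0, -0.0]
force: [-0.6, -0.9, -1.3]
finger_gap: 0.419
t 30.4 tcp mm [545.1 411.  344.8] jaw deg -2.0 tilt z [ 0.  0. -1.] F [-0.6 -0.9 -1.3] T [ 0.01  0.04 -0.01] gap 0.419 q [0.48 0.67 1.33 0.   1.14 0.52]
```

View pics/w7.png

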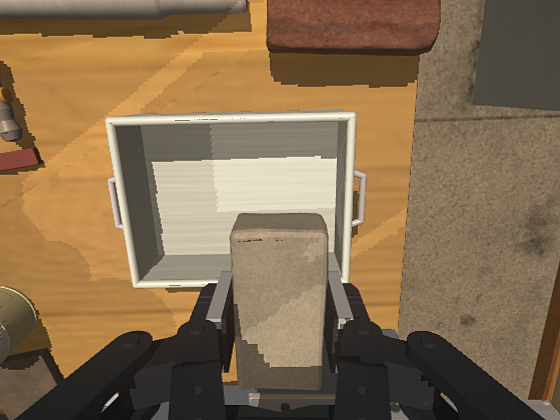

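The block is held over the tray; its rim corners are at (108,120), (354,115) and (136,285). I'll check the tray position from these.

```bash
python3 - <<'E'
from h import *
i=manip.camera_info('wrist')
for p in [(107,119),(355,114),(136,286),(349,280)]: print(p,np.round(ray('wrist',p,.055,i)*1000,1))
E
```

```text
(107, 119) [429.7 480.   55. ]
(355, 114) [599.  477.4  55. ]
(136, 286) [428.9 350.9  55. ]
(349, 280) [598.2 350.4  55. ]
```

```bash

python3 -m jog '[[[3,3,-15,1.5],[0,0,-20,0],[0,0,-20,0],[0,0,-20,0],[0,0,-20,0],[0,0,-20,0],[0,0,-10,0],[0,0,0,0]]]'
python3 -m jog '[[[0,0,-10,0],[0,0,-10,0],[0,0,-8,0],[0,0,-5,0],[0,0,-3,0],[0,0,-1,0],[0,0,0,0],[0,0,0,0]]]'
python3 -c "
from h import *
st()"
python3 -m jog '[[[0,0,0,0],[0,0,0,0],[0,0,0,0],[0,0,0,0],[0,0,0,0],[0,0,0,0],[0,0,0,0],[0,0,0,0]]]' 56
python3 -m jog '[[[0,0,15,0],[0,0,20,0],[0,0,25,0],[0,0,30,0],[0,0,30,0],[0,0,30,0],[0,0,10,0],[0,0,0,0]]]'
python3 - <<'E'
from h import *
st(); a=snap('wrist','w8')
E
```

```text
t: 31.45
tcp_pos: [0.5479, 0.4139, 0.2186]
tool_rot: [1.0, -0.005, -0.001, 0.0]
force: [-0.3, 0.5, -1.9]
finger_gap: 0.418
t: 32.45
tcp_pos: [0.5482, 0.4141, 0.183]
tool_rot: [1.0, -0.005, 0.0, -0.0]
force: [0.4, 0.1, -0.6]
finger_gap: 0.414
t 32.45 tcp mm [548.2 414.1 183. ] jaw deg -0.5 tilt z [ 0.  0. -1.] F [ 0.4  0.1 -0.6] T [-0.03  0.04  0.03] gap 0.414 q [ 0.48  0.88  1.4  -0.    0.86  0.49]
t: 33.45
tcp_pos: [0.5473, 0.4141, 0.1829]
tool_rot: [1.0, -0.005, -0.001, 0.0]
force: [-5.2, 0.1, 3.7]
finger_gap: 0.566
t: 34.45
tcp_pos: [0.5484, 0.414, 0.3441]
tool_rot: [1.0, -0.005, 0.001, -0.001]
force: [-0.3, -0.1, 0.1]
finger_gap: 0.561
t 34.45 tcp mm [548.4 414.  344.1] jaw deg -0.6 tilt z [ 0.003  0.001 -1.   ] F [-0.3 -0.1  0.1] T [-0.    0.01 -0.03] gap 0.561 q [ 0.48  0.68  1.32 -0.    1.14  0.49]
```

View pics/w8.png

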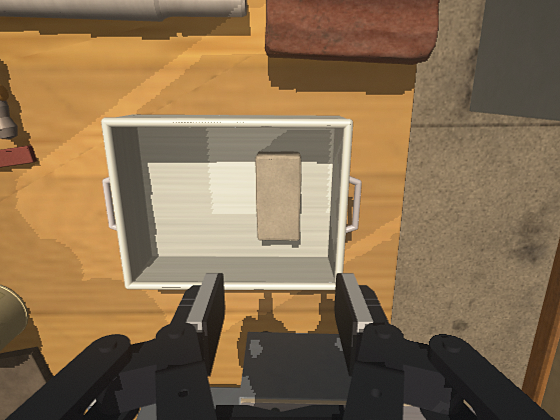

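The block is flat in the tray, within (257,152)–(300,240). Now for the off-white one.

```bash

python3 -m jog '[[[3,-40,6,10],[3,-45,0,10],[3,-45,0,10],[3,-45,0,10],[4,-45,0,10],[4,-45,0,10],[4,-45,0,10],[4,-41,0,10]]]' 62
python3 -m jog '[[[0,0,0,10],[0,0,0,2],[0,0,0,0],[0,0,0,0],[0,0,0,0],[0,0,0,0],[0,0,0,0],[0,0,0,0]]]'
python3 - <<'E'
from h import *
st(); i=manip.camera_info('wrist'); snap('wrist','w9')
for p in [(.576,.063,.082),(.576,.063-.0205,.082),(.576,.063+.0205,.082),(.543,.063,.082),(.609,.063,.082)]: print(np.round(proj('wrist',p,i)))
E
```

```text
t: 35.5
tcp_pos: [0.5757, 0.0614, 0.3471]
tool_rot: [0.767, 0.641, -0.001, -0.001]
force: [0.3, 0.3, -0.3]
finger_gap: 0.617
t: 36.5
tcp_pos: [0.5761, 0.063, 0.3488]
tool_rot: [0.698, 0.716, 0.0, 0.0]
force: [-0.0, 0.0, -0.2]
finger_gap: 0.618
t 36.5 tcp mm [576.1  63.  348.8] jaw deg 91.5 tilt z [ 0. -0. -1.] F [-0.   0.  -0.2] T [0.01 0.02 0.02] gap 0.618 q [-0.08  0.54  1.6  -0.    1.   -1.68]
[277. 218.]
[247. 217.]
[307. 219.]
[279. 170.]
[276. 262.]
```

View pics/w9.png

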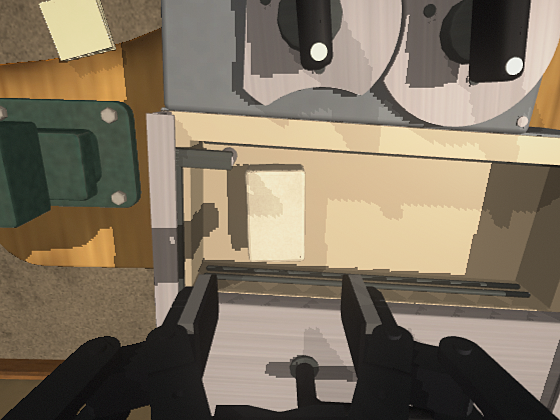

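The block is at columns 247–304, rows 167–260, as predicted, and the keeper stub is clear of the fingers. I'll descend and grip.

```bash

python3 -m jog '[[[0,-0.5,-15,0],[0,0,-20,0],[0,0,-20,0],[0,0,-20,0],[0,0,-20,0],[0,0,-13,0],[0,0,-7,0],[0,0,-2,0]]]'
python3 -m jog '[[[0,0,0,0],[0,0,0,0],[0,0,0,0],[0,0,0,0],[0,0,0,0],[0,0,0,0],[0,0,0,0],[0,0,0,0]]]' 0 60
python3 -m jog '[[[0,0,8,0],[0,0,14,0],[0,0,18,0],[0,0,20,0],[0,0,20,0],[0,0,20,0],[0,0,12,0],[0,0,0,0]]]'
python3 - <<'E'
from h import *
st(); b=snap('top','t10')
d=cv2.absdiff(b,cv2.imread('pics/t6.png')[:,:,::-1]).max(2)
y,x=np.where(d[125:225,125:205]>40); print(len(x), (x.min()+125,x.max()+125,y.min()+125,y.max()+125) if len(x) else '')
E
```

```text
t: 37.55
tcp_pos: [0.5764, 0.0651, 0.2315]
tool_rot: [0.699, 0.715, 0.002, -0.001]
force: [1.7, 14.4, 7.0]
finger_gap: 0.618
t: 38.55
tcp_pos: [0.5762, 0.0624, 0.2317]
tool_rot: [0.698, 0.716, 0.0, 0.0]
force: [1.0, 0.9, 1.3]
finger_gap: 0.47
t: 39.55
tcp_pos: [0.5762, 0.0625, 0.3452]
tool_rot: [0.698, 0.716, 0.001, 0.001]
force: [0.8, -0.3, -2.7]
finger_gap: 0.468
t 39.55 tcp mm [576.2  62.5 345.2] jaw deg 91.5 tilt z [ 0.003 -0.    -1.   ] F [ 0.8 -0.3 -2.7] T [-0.03 -0.05  0.02] gap 0.468 q [-0.08  0.54  1.61 -0.    0.99 -1.68]
3900 (np.int64(125), np.int64(204), np.int64(135), np.int64(220))
```

Brief 14 N touch on the way down, now gone. The block is held and lifted. Carrying it over the tray, then checking.

```bash

python3 -m jog '[[[-8,30,3,-8],[-12,46,0,-10],[-13,48,0,-10],[-13,48,0,-10],[-13,48,0,-10],[-13,48,0,-10],[-12,46,0,-10],[-12,38,0,-10]]]'
python3 -m jog '[[[0,0,0,-8],[0,0,0,-6],[0,0,0,0],[0,0,0,0],[0,0,0,0],[0,0,0,0],[0,0,0,0],[0,0,0,0]]]'
python3 - <<'E'
from h import *
st(); i=manip.camera_info('wrist'); a=snap('wrist','w11')
print([np.round(proj('wrist',p,i)).tolist() for p in [(.429,.479,.055),(.599,.479,.055),(.429,.350,.055)]])
E
```

```text
t: 40.6
tcp_pos: [0.4791, 0.4162, 0.3454]
tool_rot: [0.993, 0.115, -0.001, 0.0]
force: [0.5, 0.0, -0.3]
finger_gap: 0.469
t: 41.6
tcp_pos: [0.4801, 0.4145, 0.3468]
tool_rot: [1.0, -0.005, 0.0, -0.0]
force: [-1.0, -0.6, -2.7]
finger_gap: 0.47
t 41.6 tcp mm [480.1 414.5 346.8] jaw deg -0.5 tilt z [ 0.  0. -1.] F [-1.  -0.6 -2.7] T [ 0.03 -0.04  0.02] gap 0.47 q [0.54 0.61 1.46 0.   1.07 0.55]
[[204.0, 120.0], [451.0, 118.0], [216.0, 286.0]]
```

View pics/w11.png

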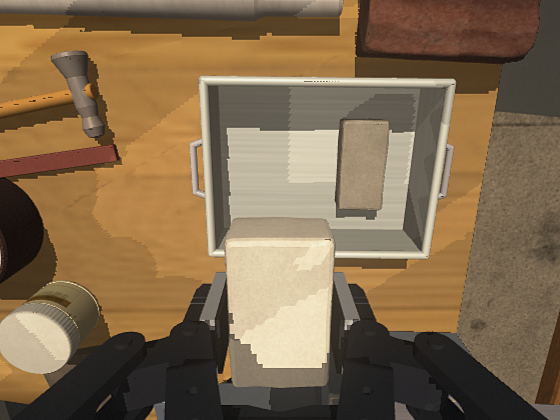

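The tray has been knocked aside: its rim corners are now (202,78), (454,82), (210,256) and (432,257). Measuring again.

```bash
python3 - <<'E'
from h import *
i=manip.camera_info('wrist')
P=np.array([ray('wrist',p,.055,i)*1000 for p in [(202,78),(455,81),(210,256),(431,257)]]); print(P.round(1),P.mean(0).round(1))
Q=np.array([ray('wrist',p,.029,i)*1000 for p in [(341,120),(388,121),(381,210),(336,208)]]);print(Q.round(1),Q.mean(0).round(1))
E
```

```text
[[429.6 506.2  55. ]
 [598.2 502.8  55. ]
 [425.9 376.1  55. ]
 [598.1 373.8  55. ]] [512.9 439.7  55. ]
[[527.5 476.2  29. ]
 [563.1 475.1  29. ]
 [563.5 404.2  29. ]
 [526.5 406.2  29. ]] [545.2 440.4  29. ]
```

```bash

python3 -m jog '[[[-1,13,0,-0.5],[-1,12.5,-15,0],[0,0,-20,0],[0,0,-25,0],[0,0,-25,0],[0,0,-20,0],[0,0,-15,0],[0,0,-10,0]]]'
python3 -m jog '[[[0,0,-10,0],[0,0,-8,0],[0,0,-7,0],[0,0,-5,0],[0,0,-3,0],[0,0,-1,0],[0,0,0,0],[0,0,0,0]]]'
python3 -c "
from h import *
st()"
python3 -m jog '[[[0,0,0,0],[0,0,0,0],[0,0,0,0],[0,0,0,0],[0,0,0,0],[0,0,0,0],[0,0,0,0],[0,0,0,0]]]' 56
python3 -m jog '[[[0,0,15,0],[0,0,20,0],[0,0,25,0],[0,0,30,0],[0,0,35,0],[0,0,35,0],[0,0,30,0],[0,0,5,0]]]'
python3 -c "
from h import *
st()"
```

```text
t: 42.65
tcp_pos: [0.478, 0.4402, 0.2156]
tool_rot: [1.0, -0.009, -0.0, 0.0]
force: [-0.5, 0.7, -2.5]
finger_gap: 0.464
t: 43.65
tcp_pos: [0.4782, 0.4401, 0.183]
tool_rot: [1.0, -0.009, 0.0, -0.0]
force: [-0.5, -0.1, -2.4]
finger_gap: 0.462
t 43.65 tcp mm [478.2 440.1 183. ] jaw deg -1.0 tilt z [ 0.  0. -1.] F [-0.5 -0.1 -2.4] T [0.   0.   0.03] gap 0.462 q [0.57 0.85 1.5  0.   0.79 0.59]
t: 44.65
tcp_pos: [0.4781, 0.4401, 0.1828]
tool_rot: [1.0, -0.009, 0.0, -0.0]
force: [0.3, 0.4, 0.9]
finger_gap: 0.559
t: 45.65
tcp_pos: [0.4784, 0.4403, 0.3819]
tool_rot: [1.0, -0.009, 0.003, -0.002]
force: [0.3, -0.2, -0.9]
finger_gap: 0.558
t 45.65 tcp mm [478.4 440.3 381.9] jaw deg -1.0 tilt z [ 0.006  0.004 -1.   ] F [ 0.3 -0.2 -0.9] T [-0.06  0.01 -0.02] gap 0.558 q [ 0.57  0.58  1.39 -0.    1.16  0.59]
```

```bash
python3 -c "
from h import *
snap('wrist','w12')"
python3 -m jog '[[[18,-30,5,-0.7],[24,-40,5,0],[25,-40,5,0],[26,-40,0,0],[26,-40,0,0],[26,-40,0,0],[25,-40,0,0],[25,-41,0,0]]]' 45
python3 -m jog '[[[0,0,0,0],[0,0,0,0],[0,0,-10,0],[0,0,-10,0],[0,0,-10,0],[0,0,0,0],[0,0,0,0],[0,0,0,0]]]'
python3 - <<'E'
from h import *
st(); i=manip.camera_info('wrist'); a=snap('wrist','w13')
print([np.round(proj('wrist',p,i)).tolist() for p in [(.6733,.1293,.158)]])
b=cv2.imread('pics/w12.png')
cv2.imwrite('pics/c13.png',np.hstack([cv2.resize(b,(400,300)),cv2.resize(a[:,:,::-1],(400,300))]))
E
```

```text
t: 46.7
tcp_pos: [0.6733, 0.1276, 0.3909]
tool_rot: [1.0, -0.015, -0.002, -0.0]
force: [0.6, -0.8, -0.6]
finger_gap: 0.452
t: 47.7
tcp_pos: [0.6733, 0.129, 0.3632]
tool_rot: [1.0, -0.015, 0.001, -0.0]
force: [-0.5, -0.2, -0.0]
finger_gap: 0.449
t 47.7 tcp mm [673.3 129.  363.2] jaw deg -1.7 tilt z [ 0.001  0.    -1.   ] F [-0.5 -0.2 -0. ] T [ 0.03 -0.05  0.01] gap 0.449 q [ 0.03  0.65  1.31 -0.    1.18  0.06]
[[279.0, 259.0]]
```

View pics/c13.png

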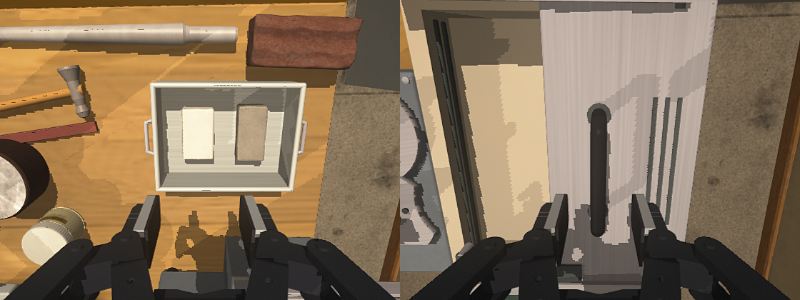

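Both blocks lie flat in the tray and the chamber is empty. The handle is at column ~278, matching the prediction, so I'll grip it and slide the lid shut.

```bash

python3 -m jog '[[[0,0,-8,0],[0,0,-10,0],[0,0,-12,0],[0,0,-12,0],[0,0,-8,0],[0,0,-5,0],[0,0,0,0],[0,0,0,0]]]'
python3 -m jog '[[[0,0,0,0],[0,0,0,0],[0,0,0,0],[0,0,0,0],[0,0,0,0],[0,0,0,0],[0,0,0,0],[0,0,0,0]]]' 0 60
python3 -m jog '[[[-5,0,0,0],[-10,0.3,0,0],[-15,0.4,0,0],[-15,0.4,0,0],[-15,0.5,0,0],[-15,0.5,0,0],[-15,0.5,0,0],[-10,0.3,0,0]]]'
python3 -m jog '[[[-8,0.3,0,0],[-4,0.1,0,0],[-2,0.1,0,0],[-2,0,0,0],[-1,0,0,0],[-1,0,0,0],[0,0,0,0],[0,0,0,0]]]'
python3 -c "
from h import *
st()"
```

```text
t: 48.75
tcp_pos: [0.6733, 0.129, 0.3082]
tool_rot: [1.0, -0.015, 0.001, -0.0]
force: [0.0, -0.7, -0.7]
finger_gap: 0.448
t: 49.75
tcp_pos: [0.6726, 0.1291, 0.3083]
tool_rot: [1.0, -0.015, -0.001, -0.0]
force: [-3.7, 1.1, 4.6]
finger_gap: 0.128
t: 50.75
tcp_pos: [0.573, 0.1328, 0.3084]
tool_rot: [1.0, -0.016, 0.002, -0.001]
force: [3.7, 5.3, 1.8]
finger_gap: 0.125
t: 51.75
tcp_pos: [0.5564, 0.1334, 0.3083]
tool_rot: [1.0, -0.016, 0.003, -0.001]
force: [6.2, 5.1, -0.2]
finger_gap: 0.125
t 51.75 tcp mm [556.4 133.4 308.3] jaw deg -1.8 tilt z [ 0.006  0.003 -1.   ] F [ 6.2  5.1 -0.2] T [ 0.84 -0.75 -0.26] gap 0.125 q [0.04 0.58 1.66 0.   0.89 0.07]
```

```bash

python3 -m jog '[[[-1,0,0,0],[-1,0,0,0],[-1,0,0,0],[-1,0,0,0],[0,0,0,0],[0,0,0,0],[0,0,0,0],[0,0,0,0]]]'
python3 -c "
from h import *
st()"
```

```text
t: 52.75
tcp_pos: [0.555, 0.1333, 0.3083]
tool_rot: [1.0, -0.016, 0.007, -0.002]
force: [12.9, 5.9, -5.9]
finger_gap: 0.124
t 52.75 tcp mm [555.  133.3 308.3] jaw deg -1.8 tilt z [ 0.015  0.003 -1.   ] F [12.9  5.9 -5.9] T [ 0.92 -1.73 -0.14] gap 0.124 q [0.04 0.58 1.66 0.   0.88 0.07]
```

Firmly against the shut stop. Easing off, then on to the lid lock.

```bash

python3 -m jog '[[[1,0,0,0],[1,0,0,0],[1,0,0,0],[0,0,0,0],[0,0,0,0],[0,0,0,0],[0,0,0,0],[0,0,0,0]]]'
python3 -m jog '[[[0,0,0,0],[0,0,0,0],[0,0,0,0],[0,0,0,0],[0,0,10,0],[0,0,15,0],[0,0,20,0],[0,0,15,0]]]' 42
python3 -c "
from h import *
st()"
python3 -m jog '[[[-10,-6,0,-9.5],[-13,-8,0,-10],[-13,-8,0,-10],[-13,-8,0,-10],[-13,-7,0,-10],[-13,-7,0,-10],[-12,-7,0,-10],[-10,-7,0,-10]]]'
python3 -m jog '[[[0,0,0,0],[0,0,0,0],[0,0,0,0],[0,0,0,0],[0,0,0,0],[0,0,0,0],[0,0,0,0],[0,0,0,0]]]'
python3 - <<'E'
from h import *
st(); i=manip.camera_info('wrist'); a=snap('wrist','w14')
E
```

```text
t: 53.75
tcp_pos: [0.5561, 0.1334, 0.3084]
tool_rot: [1.0, -0.016, 0.004, -0.001]
force: [7.9, 5.8, -0.4]
finger_gap: 0.127
t: 54.75
tcp_pos: [0.5543, 0.1325, 0.3697]
tool_rot: [1.0, -0.015, 0.001, -0.0]
force: [0.3, -0.2, -0.6]
finger_gap: 0.418
t 54.75 tcp mm [554.3 132.5 369.7] jaw deg -1.7 tilt z [ 0.002  0.    -1.   ] F [ 0.3 -0.2 -0.6] T [0.06 0.03 0.06] gap 0.418 q [ 0.04  0.5   1.61 -0.    1.03  0.07]
t: 55.75
tcp_pos: [0.4566, 0.0742, 0.3685]
tool_rot: [0.757, -0.653, 0.0, -0.0]
force: [0.7, -0.8, 0.1]
finger_gap: 0.419
t: 56.75
tcp_pos: [0.4571, 0.0744, 0.3677]
tool_rot: [0.759, -0.651, -0.0, 0.0]
force: [0.1, 0.2, 0.3]
finger_gap: 0.42
t 56.75 tcp mm [457.1  74.4 367.7] jaw deg -81.2 tilt z [-0. -0. -1.] F [0.1 0.2 0.3] T [-0.01 -0.03  0.  ] gap 0.42 q [-0.08  0.37  1.87 -0.    0.91  1.34]
```

View pics/w14.png

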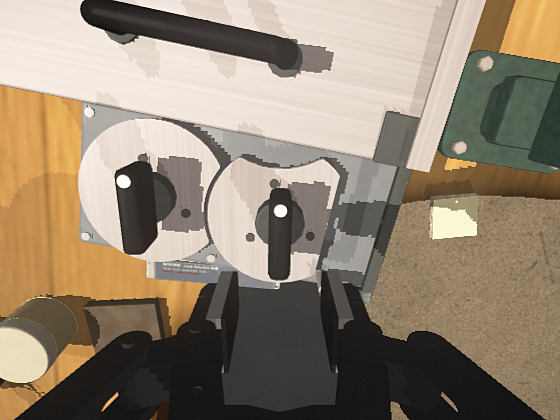

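The lid is shut and the lock bar (280,235) is centred and aligned between the fingers. I'll turn the lock back.

```bash

python3 -m jog '[[[2.5,1,-12,-0.6],[0,0,-15,0],[0,0,-15,0],[0,0,-15,0],[0,0,-12,0],[0,0,-7,0],[0,0,-2,0],[0,0,0,0]]]'
python3 -m jog '[[[0,0,0,0],[0,0,0,0],[0,0,0,0],[0,0,0,0],[0,0,0,0],[0,0,0,0],[0,0,0,0],[0,0,0,0]]]' 0 60
python3 -m jog '[[[0,0,0,5],[0,0,0,10],[0,0,0,10],[0,0,0,10],[0,0,0,10],[0,0,0,10],[0,0,0,10],[0,0,0,8]]]'
python3 -m jog '[[[0,0,0,5],[0,0,0,3],[0,0,0,2],[0,0,0,1],[0,0,0,0],[0,0,0,0],[0,0,0,0],[0,0,0,0]]]'
python3 -c "
from h import *
st()"
```

```text
t: 57.8
tcp_pos: [0.4597, 0.0754, 0.2898]
tool_rot: [0.756, -0.655, 0.0, -0.0]
force: [0.7, -1.0, -0.0]
finger_gap: 0.415
t: 58.8
tcp_pos: [0.4598, 0.075, 0.2903]
tool_rot: [0.756, -0.655, 0.001, -0.0]
force: [-1.3, -4.2, 6.2]
finger_gap: 0.139
t: 59.8
tcp_pos: [0.4592, 0.0756, 0.2903]
tool_rot: [0.997, -0.075, -0.0, -0.0]
force: [-1.9, -1.5, 7.2]
finger_gap: 0.137
t: 60.8
tcp_pos: [0.4591, 0.0753, 0.2904]
tool_rot: [1.0, 0.013, -0.0, -0.002]
force: [-2.7, -2.6, 9.2]
finger_gap: 0.145
t 60.8 tcp mm [459.1  75.3 290.4] jaw deg 1.5 tilt z [-0.001  0.003 -1.   ] F [-2.7 -2.6  9.2] T [-0.61  0.44 -2.12] gap 0.145 q [-0.08  0.51  1.93  0.    0.7  -0.11]
```

Lock is at its stop (2.1 N m). Now the isolator.

```bash

python3 -m jog '[[[0,0,0,-1],[0,0,0,-1],[0,0,0,0],[0,0,0,0],[0,0,0,0],[0,0,20,0],[0,0,25,0],[0,0,30,0]]]' 42
python3 -m jog '[[[0,10,0,-10],[0.5,10,0,-10],[0.5,10.6,0,-10],[0.5,10.6,0,-10],[0.5,10.6,0,-10],[0.5,10.6,0,-10],[0,10.6,0,-10],[0,10.6,0,-10]]]'
python3 -m jog '[[[0,0,0,-1.3],[0,0,-15,0],[0,0,-15,0],[0,0,-18,0],[0,0,-15,0],[0,0,-9,0],[0,0,-3,0],[0,0,0,0]]]'
python3 -c "
from h import *
st()"
python3 -m jog '[[[0,0,0,0],[0,0,0,0],[0,0,0,0],[0,0,0,0],[0,0,0,0],[0,0,0,0],[0,0,0,0],[0,0,0,0]]]' 0 60
python3 -m jog '[[[0,0,0,5],[0,0,0,10],[0,0,0,10],[0,0,0,10],[0,0,0,10],[0,0,0,10],[0,0,0,10],[0,0,0,8]]]'
python3 -m jog '[[[0,0,0,5],[0,0,0,3],[0,0,0,2],[0,0,0,1],[0,0,0,0],[0,0,0,0],[0,0,0,0],[0,0,0,0]]]'
python3 -c "
from h import *
st()"
```

```text
t: 61.8
tcp_pos: [0.4594, 0.0754, 0.3651]
tool_rot: [1.0, 0.001, -0.001, -0.0]
force: [0.3, -0.2, -0.3]
finger_gap: 0.418
t: 62.8
tcp_pos: [0.4619, 0.1594, 0.3646]
tool_rot: [0.765, -0.644, -0.0, 0.0]
force: [0.8, 0.7, -0.0]
finger_gap: 0.418
t: 63.8
tcp_pos: [0.4622, 0.1589, 0.2898]
tool_rot: [0.76, -0.65, 0.0, -0.0]
force: [-0.6, 0.3, 0.1]
finger_gap: 0.422
t 63.8 tcp mm [462.2 158.9 289.8] jaw deg -81.1 tilt z [ 0.  0. -1.] F [-0.6  0.3  0.1] T [-0.01 -0.01  0.  ] gap 0.422 q [ 0.1   0.53  1.88 -0.    0.73  1.52]
t: 64.8
tcp_pos: [0.4623, 0.1588, 0.2903]
tool_rot: [0.76, -0.65, 0.001, -0.0]
force: [-0.2, -3.9, 5.5]
finger_gap: 0.142
t: 65.8
tcp_pos: [0.4623, 0.1588, 0.2903]
tool_rot: [0.998, -0.069, 0.0, 0.0]
force: [-0.5, -4.5, 6.7]
finger_gap: 0.142
t: 66.8
tcp_pos: [0.4624, 0.1584, 0.2904]
tool_rot: [1.0, 0.019, 0.0, -0.001]
force: [-1.1, -5.3, 7.1]
finger_gap: 0.148
t 66.8 tcp mm [462.4 158.4 290.4] jaw deg 2.2 tilt z [ 0.     0.002 -1.   ] F [-1.1 -5.3  7.1] T [-0.9   0.21 -2.2 ] gap 0.148 q [0.1  0.53 1.88 0.   0.73 0.06]
```

Isolator at its stop too (2.2 N m). I'll release, retreat up and aside, and take a final look.

```bash

python3 -m jog '[[[0,0,0,-1],[0,0,0,-1],[0,0,0,0],[0,0,0,0],[0,0,0,0],[0,0,20,0],[0,0,40,0],[0,0,50,0]]]' 42
python3 -c "
from h import *
snap('wrist','w15')"
python3 -m jog '[[[0,-45,5,0],[0,-45,0,0],[0,-45,0,0],[0,-45,0,0],[0,-45,0,0],[0,-45,0,0],[0,-45,0,0],[0,-45,0,0]]]'
python3 -m jog '[[[-5,-35,0,0],[-5,-35,0,0],[-5,-35,0,0],[-5,-35,0,0],[0,0,0,0],[0,0,0,0],[0,0,0,0],[0,0,0,0]]]'
python3 - <<'E'
from h import *
st(); t=snap('top','t16'); w=cv2.imread('pics/w15.png')
cv2.imwrite('pics/c16.png',np.hstack([cv2.resize(t[60:270,80:400,::-1],(457,300)),cv2.resize(w[40:400],(340,300))]))
E
```

```text
t: 67.8
tcp_pos: [0.4617, 0.159, 0.4]
tool_rot: [1.0, 0.008, -0.001, 0.0]
force: [0.1, -0.1, -0.4]
finger_gap: 0.417
t: 68.85
tcp_pos: [0.4618, -0.2024, 0.4045]
tool_rot: [1.0, 0.007, 0.0, -0.0]
force: [0.5, -0.4, 0.7]
finger_gap: 0.421
t: 69.85
tcp_pos: [0.4423, -0.34, 0.4048]
tool_rot: [1.0, 0.008, -0.0, -0.0]
force: [0.8, -0.4, -0.3]
finger_gap: 0.42
t 69.85 tcp mm [ 442.3 -340.   404.8] jaw deg 0.9 tilt z [-0.  0. -1.] F [ 0.8 -0.4 -0.3] T [-0.04 -0.   -0.01] gap 0.42 q [-0.86  0.44  1.6   0.    1.1  -0.87]
```

View pics/c16.png

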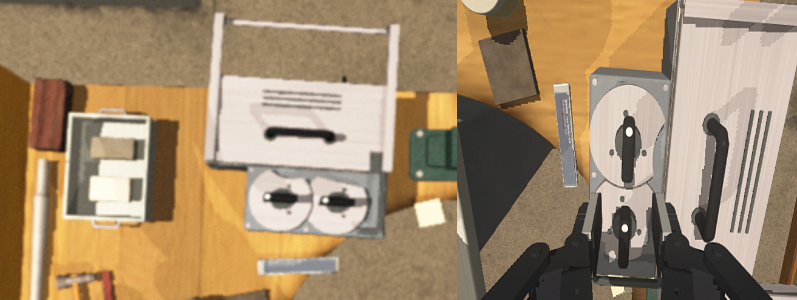

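Final views: the lid is shut and both knob bars are back along the kiln's y. Both blocks are in the tray, and the packet and pad look undisturbed. I'll compare numerically with the start picture and hand in.

```bash
python3 - <<'E'
from h import *
for f in('top0','t16'):
    im=cv2.imread(f'pics/{f}.png'); v=im.max(2); m=(v<60).astype(np.uint8); m[:140]=0;m[212:]=0;m[:,:255]=0;m[:,340:]=0
    n,l,s,c=cv2.connectedComponentsWithStats(m); print(f,[(np.round(c[k],1).tolist(),int(s[k,4])) for k in range(1,n) if s[k,4]>40])
print(manip.sign_off())
E
```

```text
top0 [([289.3, 153.0], 237), ([278.0, 198.2], 119), ([317.8, 200.7], 112)]
t16 [([290.0, 153.0], 217), ([277.9, 198.2], 113), ([318.0, 200.7], 107)]
the job is handed in; nothing more can be done
None
```

The kiln is cleared and ready for use again, and I handed the job in at about 70 s of the 208 s allowed. I turned the isolator off, then the lid lock, and slid the lid back. I moved both blocks that were there (one grey, one off-white; the third slot was empty) into the scrap tray. Then I shut the lid, turned the lock back and turned the isolator on.

- **Final checks:** the lid and both knobs were each driven firmly against their stops. In the last top picture the handle and both knob bars are within 1 px of their starting positions. Both blocks lie flat in the tray, and the blade packet and note pad look unmoved by eye.
- **Tray moved:** the scrap tray was about 26 mm to the left after the first block was placed. I measured it again before placing the second block.
- **Contacts:** there was a 14 N touch while lowering onto the off-white block, and a finger pressed lightly on something, probably the tray wall (about 5 N), when releasing the grey one. Neither visibly moved anything.
- **Failed checks:** none.

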